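# Show the copper disc to the inspection camera

### The arm

A 6-joint arm with a two-finger parallel gripper is mounted at the origin on a cart in front of the work surface, level with it; the furniture and walls round the work are solid. World frame = base frame: x ahead of the robot, y to its left, z up, the work surface at z = 0. Lengths are in m, angles in rad, forces in N, time in s.
With the tool pointing down it reaches from about 0.3 to 0.875 m from the base axis. Payload 6.4 kg.
Tool frame: the origin (TCP) lies on the front face of the gripper's body, between the roots of the fingers; the fingertips stand 73 mm ahead of it and the grasp point (between the pads) lies ctrl.pinch_z ahead of it (ctrl.pinch_z is the distance from the TCP to the grasp point, in m); z points along the fingers, x is the direction in which the jaws open and shut, and the axes are right-handed (so a half turn about z gives the same grasp; the last joint's range is limited). The gripper opens to 85 mm and grips with 20 to 120 N. Pads are 22 mm wide; open, the fingers measure 114 mm over their backs; the gripper's body (76 mm by 85 mm) begins 54 mm behind the grasp point. The pads swing forward as they close: fully open they stand 13 mm farther back than shut.
Start: joints at [-1.336, 0.181, 1.607, -0, 1.354, -0.206], TCP at [0.245, -0.52, 0.304] pointing down, gripper open.
Joint ranges: [-2.99, 2.99], [-0.89, 2.07], [0.3, 2.58], [-1.14, 4.28], [0, 2.63], [-3.12, 3.12]. Speed limits (rad/s): [2.57, 2.57, 3.01, 3.14, 3.14, 3.14].

### API

Orientations are given as a unit quaternion [w, x, y, z].
In Python, from bench import ctrl gives the robot as it stands.
- The arm moves only by the tool move_arm, never from a script. Its argument "rows" is text: rows parted by semicolons, each of 7 numbers parted by spaces: the shift along the tool's x, y, z in cm, then the turn, a rotation vector about the tool's x, y, z in degrees, then the opening, from 0 (shut) to 1 (fully open). In form: x y z rx ry rz grip; .... A call has 1 to 20 rows; each row shifts and turns the commanded pose from where the row before left it, along the tool's axes as they then stand; what a row does not reach is not made up. A row lasts 1/10 s, in which the tool goes at most 50 mm and 8.59 degrees, less where a joint would pass 70% of its speed; a pose out of reach is approached as far as the arm can. A call with a gripper value outside its range is refused whole. The fingers move at their own pace and stop on an object; the grip force is fixed at half the most. Time passes only in rows, so rows that do not move let the fingers close. It gives the time, the measured TCP pose, the force and the opening at its end, in the units of the state.
- ctrl.get_obs(): the state, without advancing time (a new reading comes with each control period).
- ctrl.camera(name): name is "scene" or "top"; returns a dict with "color" (400x640x3 uint8, blue, green, red), "fx", "fy", "cx", "cy" (pixels), "rvec" (rotation vector, rad) and "tvec" (3), from world to camera coordinates, as OpenCV has them. Camera axes: x right, y down, z forward; pixel columns grow to the right and rows downward; lengths in m; the calibration is good to about 2 mm. A picture is of the moment at which its call begins. There is no depth.
- ctrl.hand_in(): hands the job in, once; it reports no verdict.
Trained networks look in the newest picture that a camera, given by its name, has taken for a name from the list of things; names that differ only in an ending like _2 or _b are one class to them, and where a whole thing is asked for, a point or a joint stands for the part that bears it (a point fixed in the world has none). Each returns a list of dicts, best first, with "confidence" (0 to 1); they miss things now and then, are a little off and sometimes report something else, mostly with a low value. They report only what shows in the picture. A call takes as long as a camera call. They do not tell look-alikes from the thing itself.
- ctrl.look_for(camera, query): "bbox" ([left, top, right, bottom] in pixels, round what is visible of it).
- ctrl.trace(camera, query): "region" (400x640 bool, what is visible of it) and "bbox" ([left, top, right, bottom] in pixels, round what is visible of it).
The state is a dict: "time_s": time; "q": joint angles; "dq": joint speeds; "joint_efforts": joint torques, N m; "eef_pos": TCP position; "eef_rot": TCP orientation; "wrist_force": force on the tool from outside, world axes, zero at the start; "torque": the same for the moment, N m; "opening": opening from 0.0 (shut) to 1.0 (fully open).
Only numpy, scipy, OpenCV 4.12 (cv2) and the standard library are available. Lean on these libraries where they do the work, as an engineer would, in place of code of your own. Each camera call takes 0.05 s, during which the arm holds its last target.

### The job

Swing the rack's retaining bar right over to its open stop, then lift out the copper disc by its rim, no finger pressing on its flat faces, and hold it still in the air for the inspection camera: upright, flat face square to the lens, centred on the lens axis, 110 mm in front of the ring light. Leave the two steel discs in their slots and the other things on the bench where they are, and do not touch the camera. Finish while still holding the disc there; do not put it down.

Things in the scene. Friction and masses are not known exactly. Their poses are not given: they have to be found in the camera images.
- rack: Disc rack, fixed: black base 112 x 166 mm (top 8 mm up), aluminium end plates at y = +-75 (44 mm high), two white slotted rails (x up to +-19 mm, 30 mm high). Origin on the bench under the middle slot, y along the row, z up. Slots 8.5 mm wide at y = -40, 0, +40 mm hold three discs on edge, flat faces toward +-y, centres 37 mm up, rims free on the -x and +x sides. Which disc is where varies.
- retainer (a joint): Retaining bar of the rack, rad: 0 = closed, 3 mm above the discs; grows as it swings over the top to the rack's +x side; 2.0 = open stop. Light friction, 0.06 kg: short of upright (0.51 rad) it falls shut, past it it falls to the open stop. Pushing bar or tab toward the rack's +x, along its arc (it first rises), swings it over.
- tab (a point): Middle of the yellow tab standing on the middle of the retaining bar, 5 mm thick, 30 mm along the rack's y; moves with the bar. Closed: x = 0, y = 0, z = 84 mm in the rack, tab top 96 mm up; the bar below it runs along y, in a black sleeve 10 mm thick, centre 70 mm up. Open: bar 90 mm out on the +x side, about 20 mm up.
- retainer_pivot (a point): Middle of the bar's hinge line, which runs along the rack's y at x = +30 mm, z = 16 mm in the rack; the bar is 62 mm from it.
- copper_centre (a point): Centre of the copper disc: orange-red metal, 50 mm diameter, 6 mm thick, about 0.1 kg, loose in its slot. z is the disc's axis, normal to its flat faces (both alike). The flat faces end 22.5 mm from the axis; beyond is the rim. Gripped across its diameter, 50 mm, only the rim is touched.
- copper_disc: The copper disc; origin at the centre of one flat face, z along the disc's axis, to the other face (6 mm away).
- steel_disc_a: Grey steel disc, same size (50 x 6 mm), in another slot; stays there. Origin at the centre of one face, z along its axis.
- steel_disc_b: Second grey steel disc, same size, stays in its slot.
- vision_camera: Inspection camera on a stand, fixed: dark base 84 x 70 mm, post, blue body, black lens in a ring light 68 mm across whose front face is 80 mm ahead of the post. Origin on the bench under the post. It looks level along its own -x; lens axis 130 mm up, top of ring light 164 mm up.
- view_point (a point): Where the disc's centre has to be: on the lens axis, 110 mm in front of the ring light's front face, 130 mm above the bench. Axes as the camera's: x points to the camera along the lens axis, z up.
- parts_cabinet: Grey drawer cabinet on the left of the bench, fixed, 186 x 170 mm and 186 mm high, origin under its centre; keep the arm clear of it.
- petri_dish: Closed petri dish, 92 mm across, 14 mm high, on the bench; leave it. Origin under its centre.
- jar_b: White jar with blue lid, 48 mm across, 50 mm high; leave it. Origin under its centre.
- marker_black: White marker with a black cap, 135 mm long, lying flat; leave it. Origin under the middle.
Mind the look-alikes: they are no part of the job. Leave any yellow look-alike of the copper_disc alone.

How it is judged:
On the way, in this order (a step that is already met when the one before it is completed fails the run):
1. the retaining bar is swung over to its open stop while the copper disc is still in the rack (value of joint retainer above 1.85 rad and distance of copper_centre from where it was at the start of the episode below 0.015 m), for 0.1 s.
2. the copper disc is lifted clear of the rack in the fingers (height (world z) of copper_centre above 0.09 m and contact force between the fingers and copper_disc above 1 N and contact force between copper_disc and rack below 0.1 N), for 0.1 s.
At the end, for the whole second after the job is handed in: Fingers hold the copper disc at rest, clear of rack and camera: centre within 12 mm of the lens axis sideways and in height, within 15 mm of the 110 mm distance, disc axis within 0.17 rad of the lens axis; retaining bar over 1.85 rad; steel discs within 12 mm of their start (x of copper_centre in the frame of view_point between -0.015 and 0.015 m and y of copper_centre in the frame of view_point between -0.012 and 0.012 m and z of copper_centre in the frame of view_point between -0.012 and 0.012 m and angle between the z axis of copper_centre and the x axis of view_point, either way round below 0.17 rad and contact force between the fingers and copper_disc above 1 N and height (world z) of copper_centre above 0.1 m and contact force between copper_disc and rack below 0.1 N and contact force between copper_disc and vision_camera below 0.1 N and linear speed of copper_disc below 0.02 m/s and angular speed of copper_disc below 0.2 rad/s and value of joint retainer above 1.85 rad and distance of each of steel_disc_a, steel_disc_b from where it was at the start of the episode below 0.012 m); the arm keeps its last pose, push and grip.
It fails at once if a finger presses on a flat face of the copper disc (over 1 N) (contact force between copper_face and the fingers above 1 N).
It fails at once if the camera is touched (over 2 N) (contact force between vision_camera and anything else above 2 N).
It fails at once if the petri dish, jar or marker is moved more than 20 mm (distance of any of petri_dish, jar_b, marker_black from where it was at the start of the episode above 0.02 m).
It fails at once if a steel disc is taken or knocked out of its slot (moved over 20 mm) (distance of any of steel_disc_a, steel_disc_b from where it was at the start of the episode above 0.02 m).
It also fails if it takes over 54 s, if anything falls off the work surface, if the arm or the gripper's body presses on something with over 40 N, if the wrist force passes 120 N, or if a joint passes its speed limit or range.

## Working session

There is one attempt and no reset: what is moved stays moved. The work goes in short steps, Python scripts to look and compute and a tool call to move; the robot and the scene stay as the last step left them, time stands still between calls to the robot, and variables do not carry over. Pictures are saved under pics/ and viewed, and the job is handed in when it is done.

Besides the shell and the picture viewer there is one more tool, called after "Call:" by a JSON object that holds its "op" and its "data". move_arm: Moves the arm, as the interface text tells. Its arguments: {"type":"object","properties":{"rows":{"type":"string"}},"required":["rows"]}

```bash
mkdir -p pics; ls
python3 - <<'E'
from bench import ctrl
import cv2,numpy as np
print(ctrl.pinch_z, ctrl.get_obs())
for n in ["scene","top"]:
    c=ctrl.camera(n); cv2.imwrite(f"pics/{n}0.png",c["color"])
    R=cv2.Rodrigues(np.array(c["rvec"],float))[0]; print(n,c["fx"],c["cx"],c["cy"],c["rvec"],c["tvec"],"pos",-R.T@np.array(c["tvec"]).ravel())
    for q in ["rack","tab","copper_disc","steel_disc_a","vision_camera","parts_cabinet","petri_dish","jar_b","marker_black"]:
        print(q,[(np.round(d["bbox"]).tolist(),round(d["confidence"],2)) for d in ctrl.look_for(n,q)])
E
```

```text
pics
0.0539 {'time_s': 0.0, 'q': array([-1.33630065e+00,  1.81573112e-01,  1.60802924e+00,  1.59666022e-05,
        1.35381956e+00, -2.06327789e-01]), 'dq': array([-0.00060157,  0.00149142, -0.00251501, -0.0001419 , -0.00163823,
       -0.00054116]), 'joint_efforts': array([ 1.40079883e-03, -4.44866860e+01, -3.51339483e+01, -3.84492305e-04,
        9.04290006e-03,  8.66213895e-06]), 'eef_pos': array([ 0.24524369, -0.51958959,  0.30295575]), 'eef_rot': array([-6.43157594e-04,  8.44594588e-01, -5.35405589e-01, -6.50352282e-04]), 'wrist_force': array([ 0.44451166,  0.66755215, -0.0594759 ]), 'torque': array([-0.0142525 , -0.01111603, -0.01888288]), 'opening': 1.0005576108474579}
scene 444.45086723316155 317.0082469622337 194.15001081801262 [ 1.29409749 -1.97862988  1.13235398] [0.25513813 0.33846239 0.79224423] pos [-0.34459871  0.4539444   0.69461456]
rack [([268.0, 205.0, 336.0, 263.0], 0.87)]
tab [([276.0, 204.0, 328.0, 243.0], 0.86)]
copper_disc [([228.0, 219.0, 234.0, 228.0], 0.56), ([339.0, 199.0, 361.0, 217.0], 0.49), ([322.0, 180.0, 337.0, 198.0], 0.46), ([310.0, 214.0, 326.0, 2
[... 313 characters left out ...]
1187306641533 201.77395850779246 [ 2.14260805 -2.17495814  0.18115341] [0.05064194 0.52281681 1.00179084] pos [0.37612929 0.06970888 1.06449723]
rack [([261.0, 185.0, 333.0, 245.0], 0.64)]
tab [([265.0, 194.0, 328.0, 229.0], 0.56), ([372.0, 262.0, 423.0, 268.0], 0.2)]
copper_disc [([307.0, 196.0, 315.0, 213.0], 0.54), ([342.0, 144.0, 362.0, 149.0], 0.52), ([230.0, 177.0, 242.0, 188.0], 0.51)]
steel_disc_a [([269.0, 212.0, 302.0, 226.0], 0.6)]
vision_camera [([387.0, 120.0, 424.0, 164.0], 0.65)]
parts_cabinet []
petri_dish [([378.0, 212.0, 410.0, 240.0], 0.8), ([388.0, 121.0, 426.0, 167.0], 0.39)]
jar_b [([289.0, 136.0, 303.0, 152.0], 0.64)]
marker_black [([370.0, 261.0, 418.0, 268.0], 0.63)]
```

View pics/scene0.png

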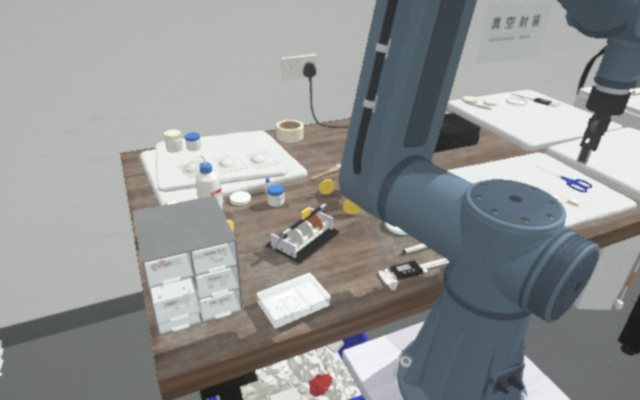

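View pics/top0.png

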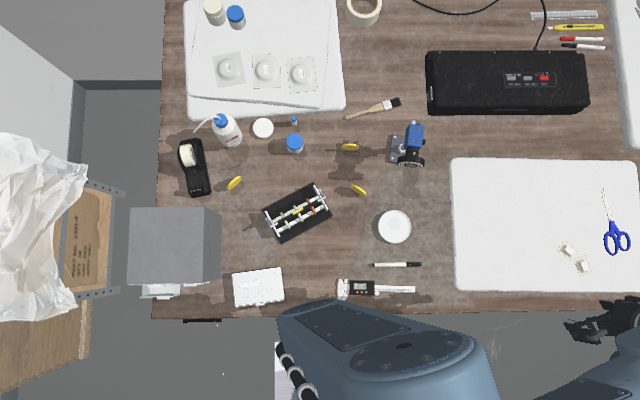

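Run:
```python
import cv2
a=cv2.imread("pics/scene0.png")[160:290,200:430]; b=cv2.imread("pics/top0.png")[110:280,220:440]
cv2.imwrite("pics/sc1.png",cv2.resize(a,None,fx=3.4,fy=3.4,interpolation=cv2.INTER_CUBIC))
cv2.imwrite("pics/tc1.png",cv2.resize(b,None,fx=3.5,fy=3.5,interpolation=cv2.INTER_CUBIC))
```

```text
(no output)
```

View pics/sc1.png

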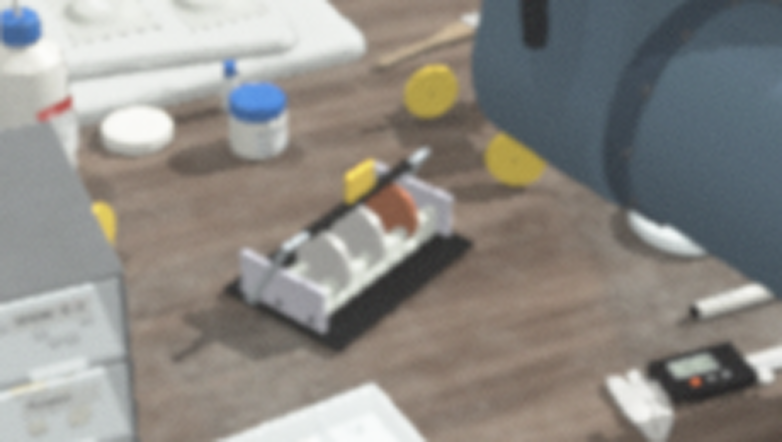

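View pics/tc1.png

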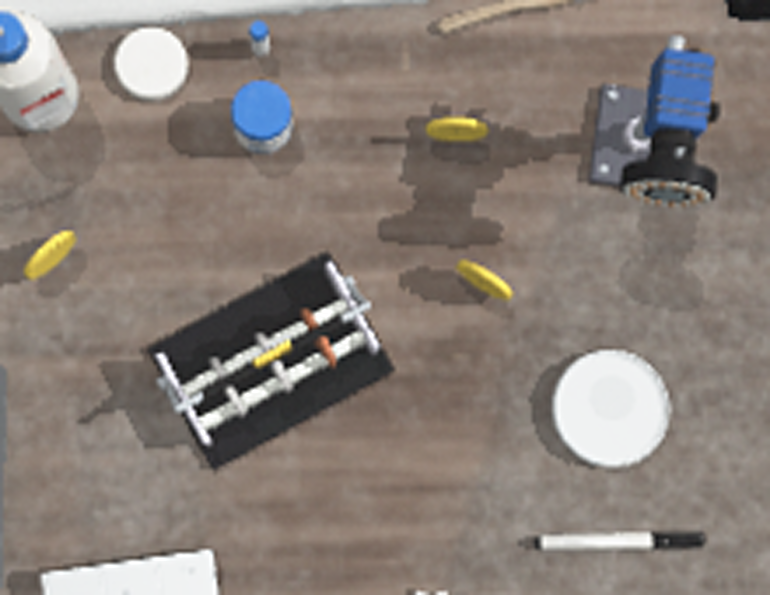

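The copper candidates are the orange-red disc at scene (315,222) / top (310,205), in the rack's end slot, and the yellow look-alikes at top (350,147), (358,190) and (235,183). Only the one in the rack is orange-red, so I choose that one. Next I fit the rack and camera poses.

```bash
cat > h.py <<'E'
import numpy as np,cv2
from scipy.spatial.transform import Rotation as Rn
from bench import ctrl
def cam(n):
    c=ctrl.camera(n); c["K"]=np.array([[c["fx"],0,c["cx"]],[0,c["fy"],c["cy"]],[0,0,1.]]);c["rvec"]=np.array(c["rvec"],float);c["tvec"]=np.array(c["tvec"],float); return c
def proj(c,P): return cv2.projectPoints(np.array(P,float).reshape(-1,1,3),c["rvec"],c["tvec"],c["K"],None)[0].reshape(-1,2)
def ray(c,uv,z):
    R=cv2.Rodrigues(c["rvec"])[0]; o=-R.T@c["tvec"].ravel(); d=R.T@np.linalg.inv(c["K"])@np.array([uv[0],uv[1],1.]); return o+d*(z-o[2])/d[2]
def T(pose,P):
    x,y,a=pose; P=np.array(P,float).reshape(-1,3); c,s=np.cos(a),np.sin(a); return np.c_[x+c*P[:,0]-s*P[:,1],y+s*P[:,0]+c*P[:,1],P[:,2]]
E
python3 - <<'E'
from h import *
from scipy.optimize import least_squares
c=cam("top")
cr=np.array([(148,350),(328,253),(393,368),(215,467)])/3.5+[220,110]
W=np.array([ray(c,u,.008) for u in cr]);print(W.round(4), [np.linalg.norm(W[i]-W[(i+1)%4]).round(4) for i in range(4)])
m=W.mean(0); e=(W[1]-W[0]+W[2]-W[3]); print("centre",m,"long dir",np.degrees(np.arctan2(e[1],e[0])))
yaw0=np.arctan2(e[1],e[0])-np.pi/2
s=cam("scene")
for k,yaw in enumerate([yaw0,yaw0+np.pi]):
  for n,cc,(u0,v0,w,h) in [("top",c,(245,170,110,85)),("scene",s,(250,190,110,85))]:
    im=cv2.resize(cc["color"][v0:v0+h,u0:u0+w],None,fx=7,fy=7,interpolation=cv2.INTER_CUBIC)
    p=(m[0],m[1],yaw)
    def dr(P,col,cl=False):
        q=((proj(cc,T(p,P))-[u0,v0]+.5)*7).astype(int); cv2.polylines(im,[q.reshape(-1,1,2)],cl,col,1)
    dr([(-.056,-.083,.008),(.056,-.083,.008),(.056,.083,.008),(-.056,.083,.008)],(0,255,0),True)
    for y in(-.075,.075): dr([(.03,y,.016),(0,y,.07)],(255,0,255))
    dr([(0,-.075,.07),(0,.075,.07)],(255,0,255)); dr([(0,-.015,.096),(0,.015,.096)],(255,255,0))
    t=np.linspace(0,6.3,40)
    for y in(-.04,0,.04): dr(np.c_[.025*np.cos(t),0*t+y,.037+.025*np.sin(t)],(0,0,255))
    cv2.imwrite(f"pics/ov_{n}{k}.png",im)
E
```

```text
[[ 0.5063  0.1909  0.008 ]
 [ 0.5836  0.0457  0.008 ]
 [ 0.4891 -0.005   0.008 ]
 [ 0.4124  0.1378  0.008 ]] [np.float64(0.1646), np.float64(0.1072), np.float64(0.1621), np.float64(0.1079)]
centre [0.49786018 0.0923617  0.008     ] long dir -61.88006955951482
```

View pics/ov_top0.png

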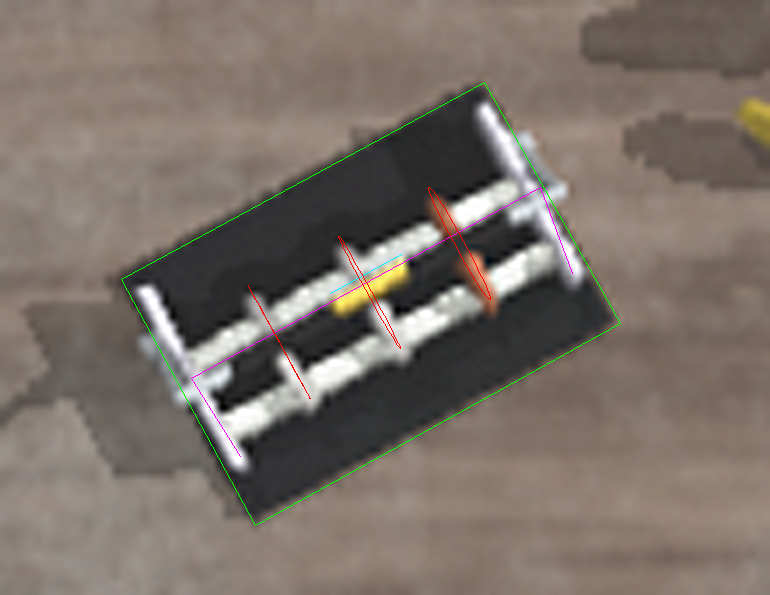

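View pics/ov_scene0.png

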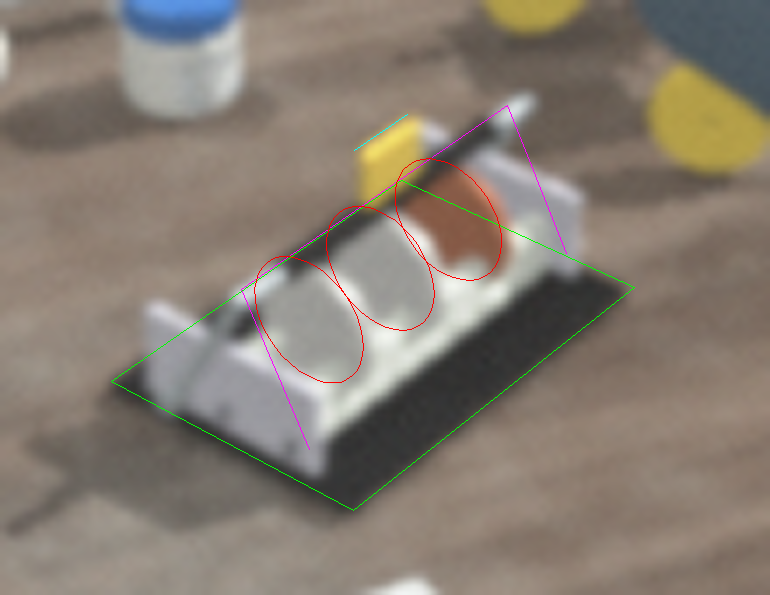

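View pics/ov_scene1.png

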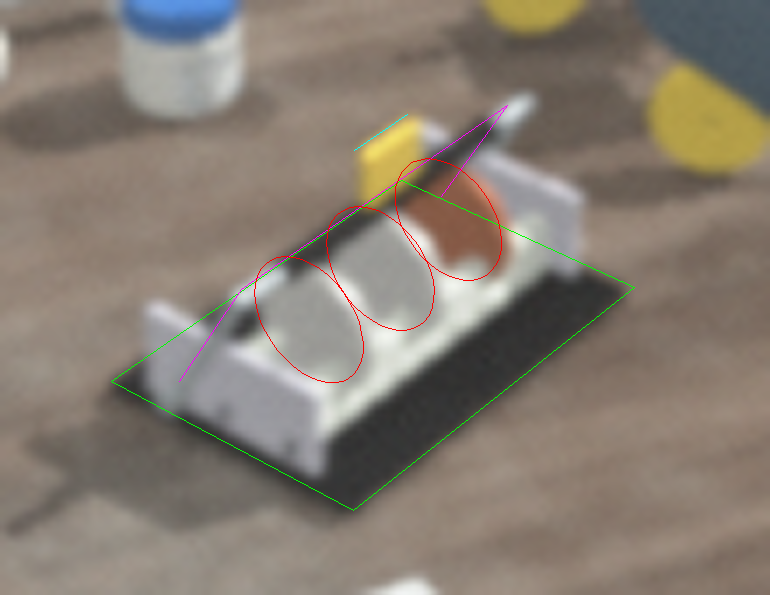

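Run:
```python
from h import *
from scipy.optimize import least_squares
c=cam("top");s=cam("scene")
obs={}
for n,cc,(u0,v0,w,h) in [("top",c,(255,170,85,85)),("scene",s,(270,195,70,70))]:
    hs=cv2.cvtColor(cc["color"],cv2.COLOR_BGR2HSV).astype(int); H,S,V=hs[...,0],hs[...,1],hs[...,2]
    box=np.zeros(H.shape,bool); box[v0:v0+h,u0:u0+w]=1
    for nm,m in [("tab",(H>17)&(H<34)&(S>120)&(V>90)),("cop",((H<=12)&(S>90)&(V>90)))]:
        y,x=np.nonzero(m&box); print(n,nm,len(x),x.min(),x.max(),y.min(),y.max(),x.mean(),y.mean()); obs[n,nm]=(x.mean(),y.mean())
        if nm=="tab":
            # soft centroid using b-channel deficit
            bgr=cc["color"].astype(float); wgt=np.clip((bgr[...,2]+bgr[...,1])/2-bgr[...,0]-40,0,None)
            bb=np.zeros(H.shape,bool); bb[y.min()-2:y.max()+3,x.min()-2:x.max()+3]=1; wgt=wgt*bb*((H>14)&(H<36)); yy,xx=np.indices(H.shape); print(" soft",(wgt*xx).sum()/wgt.sum(),(wgt*yy).sum()/wgt.sum())
a=np.array(obs["top","tab"]);b=np.array(obs["scene","tab"])
r=least_squares(lambda p:np.r_[proj(c,p)[0]-a,proj(s,p)[0]-b],[.5,.09,.085]);print("tab",r.x,r.fun)
# base
im=c["color"]; g=im.max(2); m=(g<60).astype(np.uint8); m[:170]=0;m[255:]=0;m[:,:255]=0;m[:,340:]=0
m=cv2.morphologyEx(m,cv2.MORPH_CLOSE,np.ones((15,15)))
m=cv2.morphologyEx(m,cv2.MORPH_OPEN,np.ones((5,5)))
cn=max(cv2.findContours(m,0,2)[0],key=cv2.contourArea)
bx=cv2.boxPoints(cv2.minAreaRect(cn));W=np.array([ray(c,u,.008) for u in bx]);print(bx,W.round(4),W.mean(0),[np.linalg.norm(W[i]-W[(i+1)%4]).round(4) for i in range(4)])
e=W[1]-W[0];f=W[2]-W[1];print(np.degrees(np.arctan2(e[1],e[0])),np.degrees(np.arctan2(f[1],f[0])))
```

```text
top tab 31 292 302 208 214 297.38709677419354 211.1290322580645
 soft 297.4599216979188 210.65876777251185
top cop 38 306 315 198 214 310.7631578947368 205.78947368421052
scene tab 69 302 309 207 219 305.1449275362319 213.08695652173913
 soft 305.1414204250907 212.364955935718
scene cop 123 308 321 214 227 315.4390243902439 220.3739837398374
tab [0.4926873  0.09117142 0.0849235 ] [-0.02634579 -0.01270598  0.02760772  0.00270899]
[[261.48773 209.69644]
 [312.69373 181.44485]
 [331.50867 215.54697]
 [280.30267 243.79855]] [[ 0.5072  0.1932  0.008 ]
 [ 0.5861  0.0485  0.008 ]
 [ 0.488  -0.0028  0.008 ]
 [ 0.4114  0.1409  0.008 ]] [0.49817862 0.09496522 0.008     ] [np.float64(0.1647), np.float64(0.1107), np.float64(0.1628), np.float64(0.1091)]
-61.41536726050474 -152.39491639042743
```

```bash
cat >> h.py <<'E'
def tq(q): return Rn.from_quat([q[1],q[2],q[3],q[0]])
def down(ang): # tool x at angle (deg), z down
    a=np.radians(ang); x=np.array([np.cos(a),np.sin(a),0]); z=np.array([0,0,-1.]); return Rn.from_matrix(np.c_[x,np.cross(z,x),z])
def plan(p0,R0,p1,R1,n,g,quiet=False):
    w=(R0.inv()*R1).as_rotvec(); out=[];p,R=np.array(p0,float),R0
    for i in range(1,n+1):
        f=i/n; pt=p0+(p1-p0)*f
        d=R.inv().apply(pt-p)*100; r=np.degrees(w/n); d=d.round(2); r=r.round(2)
        p=p+R.apply(d/100); R=R*Rn.from_rotvec(np.radians(r))
        out.append(" ".join(f"{v:g}" for v in [*d,*r])+f" {g:g}")
    if not quiet: print("; ".join(out)); print("end",p.round(4),"err",np.degrees((R.inv()*R1).magnitude()))
    return p,R
E
python3 - <<'E'
from h import *
o=ctrl.get_obs(); plan(o["eef_pos"],tq(o["eef_rot"]),np.array([.4417,.0641,.27]),down(28.3),16,0)
c=ctrl.camera("top")["color"][105:180,370:440]
cv2.imwrite("pics/camz.png",cv2.resize(c,None,fx=8,fy=8,interpolation=cv2.INTER_CUBIC))
E
```

```text
-2.78 -2.67 0.21 0 0 -5.82 0; -2.49 -2.93 0.21 0 0 -5.82 0; -2.18 -3.18 0.22 0 0 -5.82 0; -1.85 -3.38 0.21 0 0 -5.82 0; -1.5 -3.54 0.21 0 0 -5.82 0; -1.13 -3.69 0.21 0 0 -5.82 0; -0.75 -3.77 0.21 0 0 -5.82 0; -0.37 -3.84 0.21 0 0 -5.82 0; 0.03 -3.85 0.22 0 0 -5.82 0; 0.42 -3.83 0.21 0 0 -5.82 0; 0.8 -3.77 0.21 0 0 -5.82 0; 1.18 -3.66 0.21 0 0 -5.82 0; 1.55 -3.53 0.21 0 0 -5.82 0; 1.89 -3.35 0.21 0 0 -5.82 0; 2.23 -3.15 0.22 0 0 -5.82 0; 2.53 -2.9 0.21 0 0 -5.82 0
end [0.4417 0.0641 0.27  ] err 0.07541354179185265
```

View pics/camz.png

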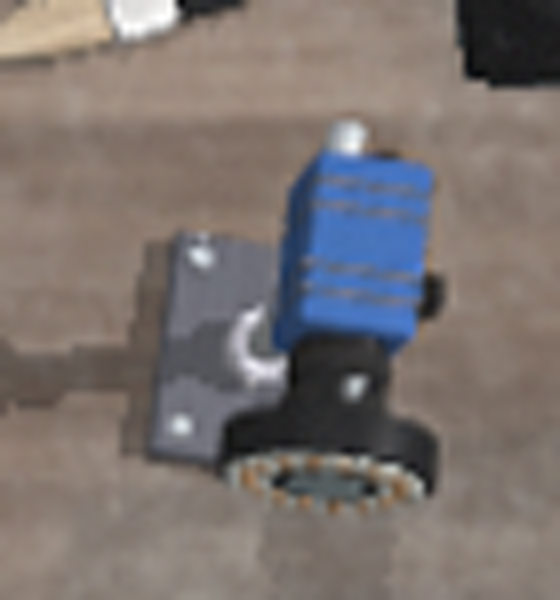

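Call:
{"op": "move_arm", "data": {"rows": "-2.78 -2.67 0.21 0 0 -5.82 0; -2.49 -2.93 0.21 0 0 -5.82 0; -2.18 -3.18 0.22 0 0 -5.82 0; -1.85 -3.38 0.21 0 0 -5.82 0; -1.5 -3.54 0.21 0 0 -5.82 0; -1.13 -3.69 0.21 0 0 -5.82 0; -0.75 -3.77 0.21 0 0 -5.82 0; -0.37 -3.84 0.21 0 0 -5.82 0; 0.03 -3.85 0.22 0 0 -5.82 0; 0.42 -3.83 0.21 0 0 -5.82 0; 0.8 -3.77 0.21 0 0 -5.82 0; 1.18 -3.66 0.21 0 0 -5.82 0; 1.55 -3.53 0.21 0 0 -5.82 0; 1.89 -3.35 0.21 0 0 -5.82 0; 2.23 -3.15 0.22 0 0 -5.82 0; 2.53 -2.9 0.21 0 0 -5.82 0; 0 0 0 0 0 0 0"}}

```text
time_s: 2.95
eef_pos: [0.4421, 0.0677, 0.2699]
eef_rot: [-0.001, 0.969, 0.249, 0.0]
wrist_force: [0.1, -0.5, 0.1]
opening: -0.003
```

Run:
```python
from h import *
o=ctrl.get_obs(); print(o["q"].round(2),o["eef_pos"],o["wrist_force"],o["opening"],o["time_s"])
for n in["scene","top"]: cv2.imwrite(f"pics/{n}2.png",ctrl.camera(n)["color"])
```

```text
[-0.12 -0.08  1.95  0.    1.27 -0.62] [0.44212086 0.06768747 0.269942  ] [ 0.10295985 -0.45649198  0.13868195] -0.0026503647361295394 2.95
```

View pics/scene2.png

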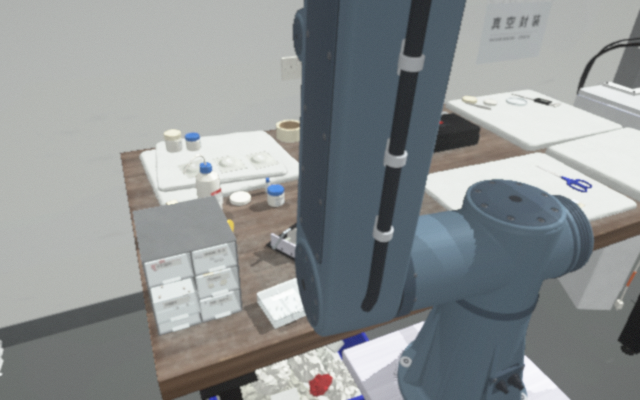

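View pics/top2.png

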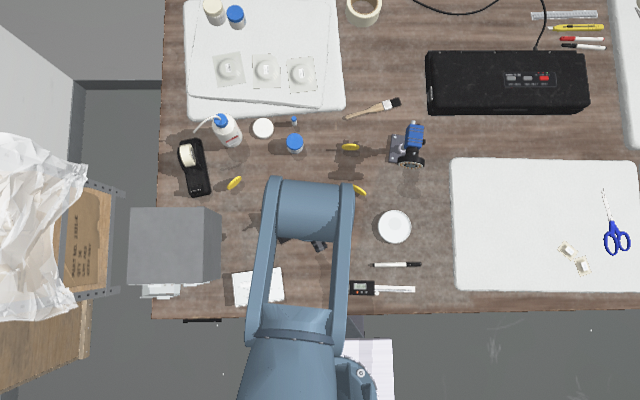

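Call:
{"op": "move_arm", "data": {"rows": "0 -0.3 3.5 0 0 0 0; 0 0 3.5 0 0 0 0; 0 0 3 0 0 0 0; 0 0 1.3 0 0 0 0; 0 0 0 0 0 0 0; 1 0 0 0 0 0 0; 1 0 0 0 0 0 0; 1 0 0 0 0 0 0; 1 0 0 0 0 0 0; 1 0 0 0 0 0 0; 1 0 0 0 0 0 0"}}

```text
time_s: 4.15
eef_pos: [0.4939, 0.0958, 0.1571]
eef_rot: [0.0, 0.969, 0.245, 0.0]
wrist_force: [-0.5, -0.5, 0.8]
opening: 0.003
```

Call:
{"op": "move_arm", "data": {"rows": "1 0 0 0 0 0 0; 1 0 0 0 0 0 0; 1 0 0 0 0 0 0; 1 0 0 0 0 0 0; 1 0 0 0 0 0 0; 0.5 0 0 0 0 0 0; 0 0 0 0 0 0 0; 0 0 0 0 0 0 0; 0 0 0 0 0 0 0"}}

```text
time_s: 5.05
eef_pos: [0.541, 0.1213, 0.1569]
eef_rot: [-0.0, 0.97, 0.245, -0.0]
wrist_force: [0.4, -1.0, -0.3]
opening: 0.002
```

Run:
```python
from h import *
o=ctrl.get_obs(); p=o["eef_pos"]; R=tq(o["eef_rot"])
p,R=plan(p,R,p+[0,0,.13],R,4,1); plan(p,R,np.array([.35,-.40,.30]),R,14,1)
```

```text
-0 -0 -3.25 0 0 0 1; -0 -0 -3.25 0 0 0 1; -0 -0 -3.25 0 0 0 1; -0.01 -0 -3.25 0 0 0 1
end [0.541  0.1212 0.2869] err 0.0
-2.97 2.63 -0.09 0 0 0 1; -2.97 2.63 -0.1 0 0 0 1; -2.97 2.62 -0.09 0 0 0 1; -2.97 2.63 -0.09 0 0 0 1; -2.97 2.63 -0.09 0 0 0 1; -2.97 2.63 -0.1 0 0 0 1; -2.97 2.62 -0.09 0 0 0 1; -2.97 2.63 -0.09 0 0 0 1; -2.97 2.63 -0.1 0 0 0 1; -2.97 2.63 -0.09 0 0 0 1; -2.97 2.62 -0.09 0 0 0 1; -2.97 2.63 -0.09 0 0 0 1; -2.97 2.63 -0.1 0 0 0 1; -2.97 2.63 -0.09 0 0 0 1
end [ 0.35 -0.4   0.3 ] err 0.0
```

Call:
{"op": "move_arm", "data": {"rows": "0 0 -3.2 0 0 0 0; 0 0 -3.2 0 0 0 0; 0 0 -3.2 0 0 0 0; 0 0 -3.2 0 0 0 0; -3 2.6 -0.1 0 0 0 1; -3 2.6 -0.1 0 0 0 1; -3 2.6 -0.1 0 0 0 1; -3 2.6 -0.1 0 0 0 1; -3 2.6 -0.1 0 0 0 1; -3 2.6 -0.1 0 0 0 1; -3 2.6 -0.1 0 0 0 1; -3 2.6 -0.1 0 0 0 1; -3 2.6 -0.1 0 0 0 1; -3 2.6 -0.1 0 0 0 1; -3 2.6 -0.1 0 0 0 1; -3 2.6 -0.1 0 0 0 1; -3 2.6 -0.1 0 0 0 1; -3 2.6 -0.1 0 0 0 1; 0 0 0 0 0 0 1; 0 0 0 0 0 0 1"}}

```text
time_s: 7.05
eef_pos: [0.3441, -0.3988, 0.2987]
eef_rot: [-0.0, 0.97, 0.244, 0.0]
wrist_force: [-0.5, -0.1, 0.2]
opening: 1.001
```

Run:
```python
from h import *
im=[]
for n,(u0,v0,w,h) in [("top",(245,165,110,80)),("scene",(250,185,110,80))]:
    c=cam(n); cv2.imwrite(f"pics/{n}3.png",c["color"])
    im.append(cv2.resize(c["color"][v0:v0+h,u0:u0+w],None,fx=7,fy=7,interpolation=cv2.INTER_CUBIC))
    cv2.imwrite(f"pics/open_{n}.png",im[-1])
```

```text
(no output)
```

View pics/open_top.png

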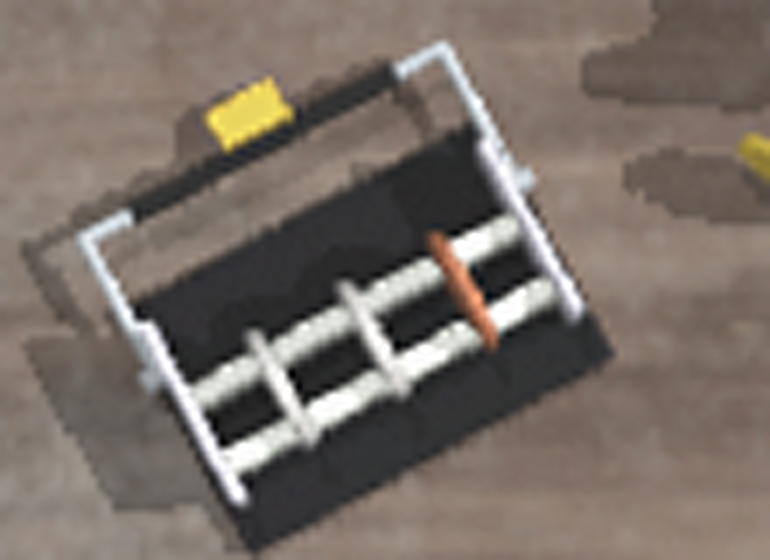

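View pics/open_scene.png

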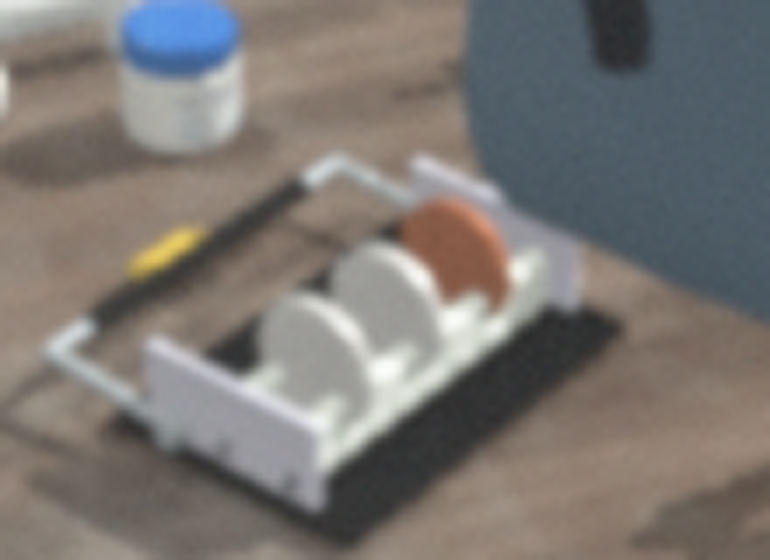

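View pics/scene3.png

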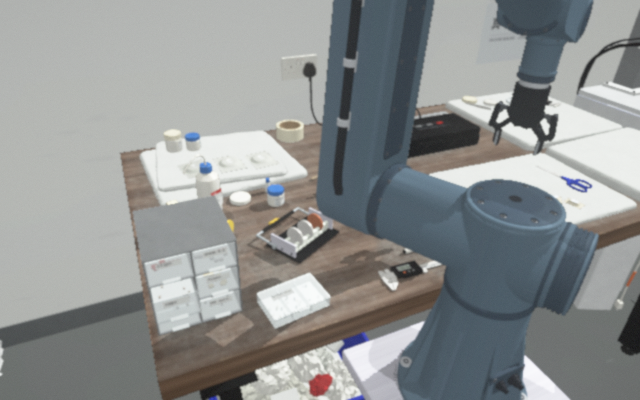

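```bash
cat > fit.py <<'E'
from h import *
from scipy.optimize import minimize
def soft(c,box):
    im=c["color"].astype(float); r=im[...,2]-0.5*(im[...,1]+im[...,0]); u0,v0,w,h=box; r=r[v0:v0+h,u0:u0+w]
    return np.clip((r-20)/40,0,1)
def rend(c,box,p,ss=8):
    x,y,a=p; n=np.array([np.cos(a),np.sin(a),0]); t=np.array([-n[1],n[0],0]); th=np.linspace(0,2*np.pi,60)
    P=np.concatenate([np.array([x,y,.037])+s*.003*n+.025*(np.cos(th)[:,None]*t+np.sin(th)[:,None]*np.array([0,0,1.])) for s in(-1,1)])
    u0,v0,w,h=box; q=(proj(c,P)-[u0,v0]+.5)*ss-.5
    m=np.zeros((h*ss,w*ss),np.float32); cv2.fillConvexPoly(m,cv2.convexHull((q*16).round().astype(np.int32)),1.,shift=4)
    return cv2.GaussianBlur(cv2.resize(m,(w,h),interpolation=cv2.INTER_AREA),(0,0),.6)
if __name__=="__main__":
    c=cam("top");s=cam("scene")
    bt=(300,190,22,30); bs=(300,206,30,26)
    mt,ms=soft(c,bt),soft(s,bs)
    cv2.imwrite("pics/m.png",cv2.resize(np.hstack([np.pad(mt,((0,0),(0,3)))*255,np.pad(ms,((0,4),(0,0)))*255]),None,fx=10,fy=10,interpolation=0))
    rk=(.4945,.0925,np.radians(28.3))
    a=proj(s,T(rk,[(-.019,-.06,.03),(-.019,0,.03)])) ; vv,uu=np.indices(ms.shape); line=a[0,1]+(uu+bs[0]-a[0,0])*(a[1,1]-a[0,1])/(a[1,0]-a[0,0]); W=(vv+bs[1]<line-1)
    best=None
    def f(p,wt=1,ws=1): return wt*((rend(c,bt,p)-mt)**2).sum()+ws*(W*(rend(s,bs,p)-ms)**2).sum()
    for wt,ws in[(1,1),(1,0),(0,1)]:
        r=minimize(f,[.5135,.0573,np.radians(118.3)],args=(wt,ws),method="Nelder-Mead",options=dict(initial_simplex=np.array([[.5135,.0573,2.065],[.52,.0573,2.065],[.5135,.064,2.065],[.5135,.0573,2.15]])))
        print(wt,ws,r.x[:2].round(4),np.degrees(r.x[2]).round(2),r.fun)
E
python3 fit.py
```

```text
1 1 [0.5106 0.054 ] 111.8 39.48581184794535
1 0 [0.5124 0.0552] 117.73 5.1802538639447535
0 1 [0.5098 0.0525] 100.15 20.96536813456881[ WARN:0@2.372] global loadsave.cpp:1063 imwrite_ Unsupported depth image for selected encoder is fallbacked to CV_8U.
```

View pics/m.png

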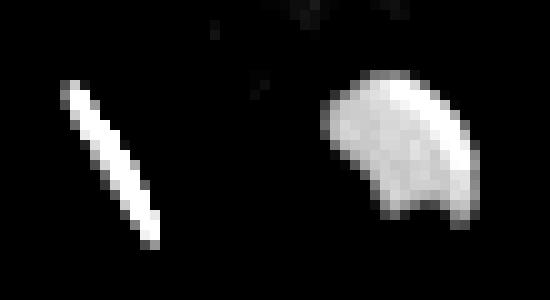

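```bash
python3 - <<'E'
import re
s=open('fit.py').read()
s=s.replace("    best=None\n","    mid=rend(s,bs,(.4945-.001,.0925-.001,np.radians(118.3))); W&=~(cv2.dilate((mid>.1).astype(np.uint8),np.ones((3,3)))>0)\n")
s=s.replace("np.clip((r-20)/40,0,1)","np.clip((r-15)/35,0,1)")
open('fit.py','w').write(s)
E
python3 fit.py 2>/dev/null
```

```text
1 1 [0.5121 0.0553] 117.57 13.407706196550258
1 0 [0.5126 0.0553] 118.27 4.5643585452888695
0 1 [0.5109 0.0554] 114.0 7.925476741856558
```

Run:
```python
from h import *
c=cam("top")
im0=c["color"][105:180,370:440]; 
f=lambda p:((np.array(p)+.5)/8-.5)+[370,105]
a,b=ray(c,f((178,232)),.008),ray(c,f((155,455)),.008); print("base edge",a,b,np.linalg.norm(a-b),np.degrees(np.arctan2(*(a-b)[1::-1])))
cen=ray(c,f((326,484)),.13);print("ring centre",cen)
from scipy.optimize import minimize
for yaw in (-8,-4,0,4):
    y=np.radians(yaw); n=np.array([np.cos(y),np.sin(y)]); o=cen[:2]+.08*n; print(yaw,o)
    im=cv2.resize(im0,None,fx=8,fy=8,interpolation=cv2.INTER_CUBIC); p=(o[0],o[1],y)
    def dr(P,col,cl=True):
        q=((proj(c,T(p,P))-[370,105]+.5)*8-.5).round().astype(int); cv2.polylines(im,[q.reshape(-1,1,2)],cl,col,1)
    t=np.linspace(0,6.28,50); dr(np.c_[0*t-.08,.034*np.cos(t),.13+.034*np.sin(t)],(0,0,255))
    for z in(.008,): dr([(-.042,-.035,z),(.042,-.035,z),(.042,.035,z),(-.042,.035,z)],(0,255,0))
    dr([(-.08,0,.13),(.06,0,.13)],(255,0,255))
    dr([(0,0,0),(0,0,.13)],(255,255,0))
    cv2.imwrite(f"pics/cy{yaw}.png",im)
a=[cv2.imread(f"pics/cy{y}.png") for y in(-8,-4,0,4)]
cv2.imwrite("pics/cy.png",cv2.resize(np.hstack(a[:2]),(800,430)))
cv2.imwrite("pics/cyb.png",cv2.resize(np.hstack(a[2:]),(800,430)))
```

```text
base edge [ 0.72504589 -0.18378296  0.008     ] [ 0.64201161 -0.17168196  0.008     ] 0.08391141291909963 -8.291626266411479
ring centre [ 0.60127069 -0.1980295   0.13      ]
-8 [ 0.68049214 -0.20916335]
-4 [ 0.68107581 -0.20361002]
0 [ 0.68127069 -0.1980295 ]
4 [ 0.68107581 -0.19244899]
```

View pics/cy.png

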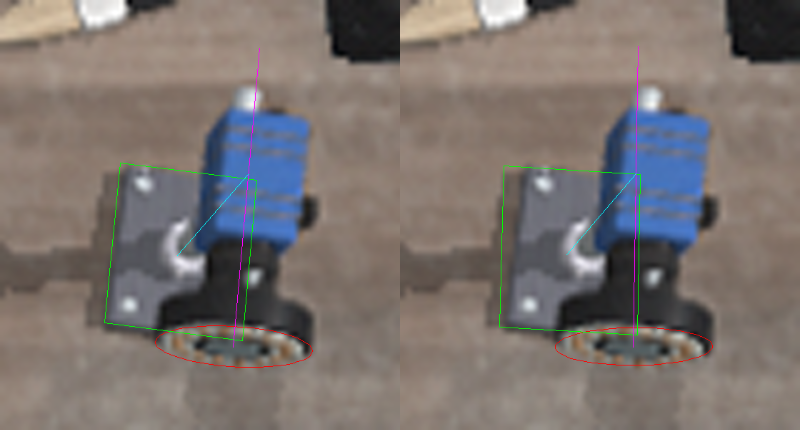

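View pics/cyb.png

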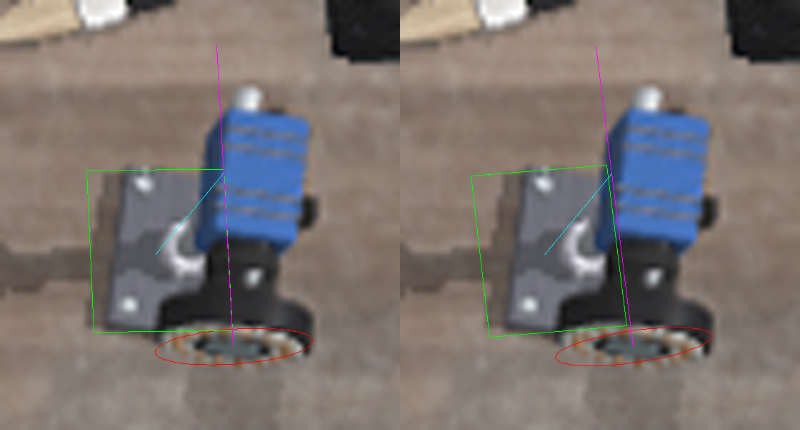

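Run:
```python
from h import *
c=cam("top");f=lambda p:((np.array(p)+.5)/8-.5)+[370,105]
for z,P,Q in[(.15,(432,172),(412,350)),(.008,(200,257),(181,426))]:
    a,b=ray(c,f(P),z),ray(c,f(Q),z);print(a,b,np.degrees(np.arctan2(*(a-b)[1::-1])))
o=ctrl.get_obs(); print(ctrl.pinch_z,o["eef_pos"],o["time_s"]);plan(o["eef_pos"],tq(o["eef_rot"]),np.array([.5122,.0553,.22]),down(28.1),14,1)
```

```text
[ 0.6971091 -0.231348   0.15     ] [ 0.63916187 -0.22168787  0.15      ] -9.464502110769258
[ 0.71556478 -0.191384    0.008     ] [ 0.65261986 -0.1815669   0.008     ] -8.864621998268015
0.0539 [ 0.34531653 -0.39782943  0.2991249 ] 7.45
2.59 -2.28 0.56 0 -0 0.02 1; 2.59 -2.28 0.57 0 -0 0.02 1; 2.59 -2.28 0.56 0 -0 0.02 1; 2.58 -2.28 0.57 0 -0 0.02 1; 2.59 -2.28 0.56 0 -0 0.02 1; 2.59 -2.28 0.57 0 -0 0.02 1; 2.58 -2.29 0.56 0 -0 0.02 1; 2.59 -2.28 0.57 0 -0 0.02 1; 2.58 -2.29 0.56 0 -0 0.02 1; 2.58 -2.28 0.57 0 -0 0.02 1; 2.58 -2.29 0.56 0 -0 0.02 1; 2.58 -2.29 0.57 0 -0 0.02 1; 2.58 -2.29 0.56 0 -0 0.02 1; 2.58 -2.29 0.57 0 -0 0.02 1
end [0.5122 0.0553 0.22  ] err 0.06496186211185756
```

Camera yaw is about −8.8°, and three edges agree on it.

Call:
{"op": "move_arm", "data": {"rows": "2.59 -2.28 0.56 0 0 0 1; 2.59 -2.28 0.57 0 0 0 1; 2.59 -2.28 0.56 0 0 0 1; 2.59 -2.28 0.57 0 0 0 1; 2.59 -2.28 0.56 0 0 0 1; 2.59 -2.28 0.57 0 0 0 1; 2.58 -2.28 0.56 0 0 0 1; 2.58 -2.29 0.57 0 0 0 1; 2.58 -2.29 0.56 0 0 0 1; 2.58 -2.29 0.57 0 0 0 1; 2.58 -2.29 0.56 0 0 0 1; 2.58 -2.29 0.57 0 0 0 1; 2.58 -2.29 0.56 0 0 0 1; 2.58 -2.29 0.57 0 0 0 1; 0 0 0 0 0 0 1; 0 0 0 0 0 0 1; 0 0 0 0 0 0 1"}}

```text
time_s: 9.15
eef_pos: [0.511, 0.0546, 0.22]
eef_rot: [0.0, 0.969, 0.245, -0.0]
wrist_force: [0.0, -0.1, -0.4]
opening: 0.999
```

Run:
```python
from h import *
o=ctrl.get_obs(); print(o["eef_pos"],o["time_s"]);plan(o["eef_pos"],tq(o["eef_rot"]),np.array([.5122,.0553,.20]),down(28.1),1,1)
```

```text
[0.51102979 0.05457707 0.22002543] 9.15
0.14 -0.01 2 0.02 0.01 0.28 1
end [0.5122 0.0553 0.2   ] err 0.004625241361446713
```

Call:
{"op": "move_arm", "data": {"rows": "0.1 0 2.5 0 0 0 1; 0 0 2.5 0 0 0 1; 0 0 2.5 0 0 0 1; 0 0 2 0 0 0 1; 0 0 2 0 0 0 1; 0 0 1.5 0 0 0 1; 0 0 0 0 0 0 1; 0 0 0 0 0 0 1"}}

```text
time_s: 9.95
eef_pos: [0.5122, 0.0546, 0.0903]
eef_rot: [0.0, 0.97, 0.244, -0.0]
wrist_force: [0.1, 0.1, 0.8]
opening: 1.0
```

No contact so far. Closing.

Call:
{"op": "move_arm", "data": {"rows": "0 0 0.2 0 0 0 0.7; 0 0 0 0 0 0 0.6; 0 0 0 0 0 0 0.4; 0 0 0 0 0 0 0.2; 0 0 0 0 0 0 0; 0 0 0 0 0 0 0; 0 0 0 0 0 0 0; 0 0 0 0 0 0 0"}}

```text
time_s: 10.75
eef_pos: [0.5123, 0.0552, 0.0889]
eef_rot: [0.0, 0.969, 0.245, 0.0]
wrist_force: [-3.7, -1.2, 6.8]
opening: 0.554
```

Call:
{"op": "move_arm", "data": {"rows": "0 0 -0.5 0 0 0 0; 0 0 -1 0 0 0 0; 0 0 -1 0 0 0 0; 0 0 -2 0 0 0 0; 0 0 -3 0 0 0 0; 0 0 -3 0 0 0 0; 0 0 -3 0 0 0 0; 0 0 0 0 0 0 0; 0 0 0 0 0 0 0"}}

```text
time_s: 11.65
eef_pos: [0.5124, 0.0555, 0.2241]
eef_rot: [0.0, 0.969, 0.245, 0.001]
wrist_force: [-1.0, 0.3, -2.0]
opening: 0.552
```

Run:
```python
from h import *
o=ctrl.get_obs(); print(o["eef_pos"],o["time_s"],o["q"].round(2),tq(o["eef_rot"]).as_matrix().round(4))
for n in["scene","top"]: cv2.imwrite(f"pics/{n}4.png",ctrl.camera(n)["color"])
n=np.radians(-8.8);n=np.array([np.cos(n),np.sin(n)]);v=np.array([.6803,-.211])-.19*n;print("view",v)
p,R=plan(o["eef_pos"],tq(o["eef_rot"]),np.array([v[0],v[1],.24]),down(81.2),14,0)
```

```text
[0.51242527 0.05545644 0.22408845] 11.65 [-0.12  0.14  1.83  0.    1.17 -0.62] [[ 8.798e-01  4.754e-01  2.500e-03]
 [ 4.754e-01 -8.798e-01 -3.000e-04]
 [ 2.100e-03  1.400e-03 -1.000e+00]]
view [ 0.49253661 -0.18193269]
-0.93 1.42 -0.11 0.01 -0.01 -3.77 0; -1.02 1.36 -0.12 0.01 -0.01 -3.77 0; -1.11 1.29 -0.11 0.01 -0.01 -3.77 0; -1.2 1.22 -0.11 0.01 -0.01 -3.77 0; -1.27 1.13 -0.12 0.01 -0.01 -3.77 0; -1.34 1.05 -0.11 0.01 -0.01 -3.77 0; -1.4 0.96 -0.12 0.01 -0.01 -3.77 0; -1.47 0.86 -0.11 0.01 -0.01 -3.77 0; -1.52 0.76 -0.11 0.01 -0.01 -3.77 0; -1.57 0.66 -0.12 0.01 -0.01 -3.77 0; -1.61 0.56 -0.11 0.01 -0.01 -3.77 0; -1.64 0.45 -0.11 0.01 -0.01 -3.77 0; -1.66 0.34 -0.11 0.01 -0.01 -3.77 0; -1.69 0.24 -0.12 0.01 -0.01 -3.77 0
end [ 0.4926 -0.1819  0.24  ] err 0.07453069436095643
```

View pics/top4.png

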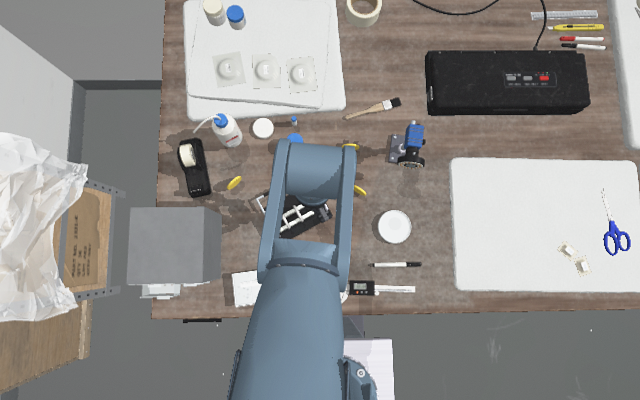

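View pics/scene4.png

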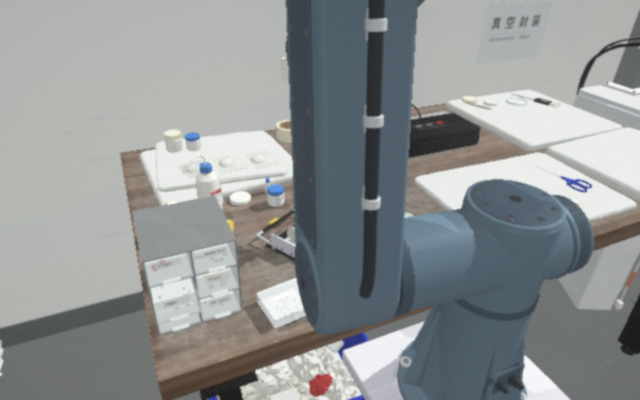

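Call:
{"op": "move_arm", "data": {"rows": "-0.9 1.4 -0.1 0 0 -3.8 0; -1 1.4 -0.1 0 0 -3.8 0; -1.1 1.3 -0.1 0 0 -3.8 0; -1.2 1.2 -0.1 0 0 -3.8 0; -1.3 1.1 -0.1 0 0 -3.8 0; -1.3 1 -0.1 0 0 -3.8 0; -1.4 1 -0.1 0 0 -3.8 0; -1.5 0.9 -0.1 0 0 -3.8 0; -1.5 0.8 -0.1 0 0 -3.8 0; -1.6 0.7 -0.1 0 0 -3.8 0; -1.6 0.6 -0.1 0 0 -3.8 0; -1.6 0.4 -0.1 0 0 -3.8 0; -1.7 0.3 -0.1 0 0 -3.8 0; -1.7 0.2 -0.1 0 0 -3.4 0; 0 0 0 0 0 0 0; 0 0 0 0 0 0 0"}}

```text
time_s: 13.35
eef_pos: [0.4927, -0.1818, 0.2355]
eef_rot: [-0.001, 0.76, 0.65, -0.0]
wrist_force: [0.4, -0.4, -0.8]
opening: 0.556
```

Run:
```python
from h import *
o=ctrl.get_obs(); print(o["eef_pos"],o["time_s"],o["q"].round(2))
plan(o["eef_pos"],tq(o["eef_rot"]),np.array([.4925,-.182,.184]),down(81.2),4,0)
for n in["scene","top"]: cv2.imwrite(f"pics/{n}5.png",ctrl.camera(n)["color"])
```

```text
[ 0.49268805 -0.1818451   0.23554449] 13.35 [-0.58  0.15  1.79  0.    1.2  -1.99]
-0.01 -0 1.29 -0.03 -0.02 -0.04 0; -0 -0 1.29 -0.03 -0.02 -0.04 0; -0.01 -0 1.29 -0.03 -0.02 -0.04 0; -0 -0.01 1.28 -0.03 -0.02 -0.04 0
end [ 0.4925 -0.182   0.184 ] err 0.02031052166284977
```

View pics/top5.png

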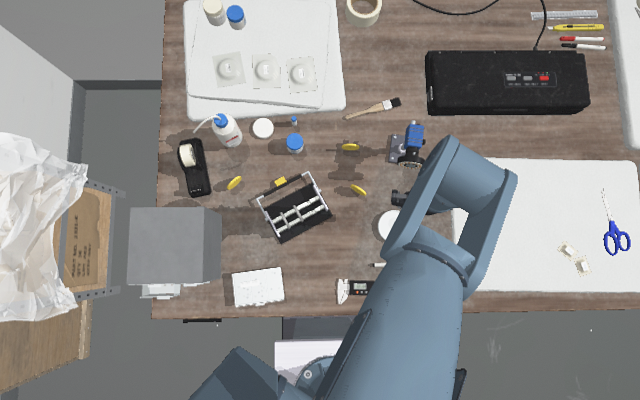

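View pics/scene5.png

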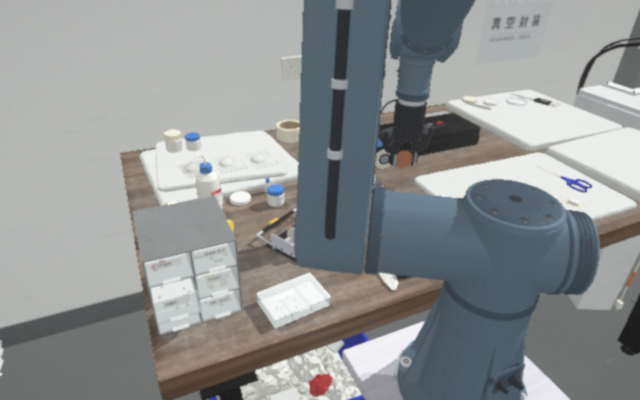

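Run:
```python
from h import *
from fit import soft
from scipy.optimize import minimize
s=cam("scene");u0,v0,w,h=box=(370,130,70,60)
cv2.imwrite("pics/hold1.png",cv2.resize(s["color"][v0:v0+h,u0:u0+w],None,fx=10,fy=10,interpolation=cv2.INTER_CUBIC))
o=ctrl.get_obs();p=o["eef_pos"];R=tq(o["eef_rot"])
bb=(390,145,30,26);ms=soft(s,bb);vv,uu=np.nonzero(ms>.5);print("mask",len(uu),uu.min()+390,uu.max()+390,vv.min()+145,vv.max()+145,uu.mean()+390,vv.mean()+145)
for d in(.045,.054,.06,.065):
  th=np.linspace(0,6.28,80);P=np.concatenate([p+R.apply(np.c_[.025*np.cos(th),0*th+e,d+.025*np.sin(th)]) for e in(-.003,.003)]);q=proj(s,P);print(d,q.min(0),q.max(0),q.mean(0))
```

```text
mask 223 397 411 150 167 403.6681614349776 158.82959641255604
0.045 [393.70920993 146.63366596] [412.72294437 165.28449684] [403.10655398 156.00593617]
0.054 [393.31399861 149.84208604] [412.25162265 168.36386238] [402.67357156 159.14933936]
0.06 [393.05231005 151.96642974] [411.93953134 170.40299119] [402.38687062 161.23075261]
0.065 [392.83531764 153.72787315] [411.68074107 172.09391836] [402.14913654 162.95667078]
```

View pics/hold1.png

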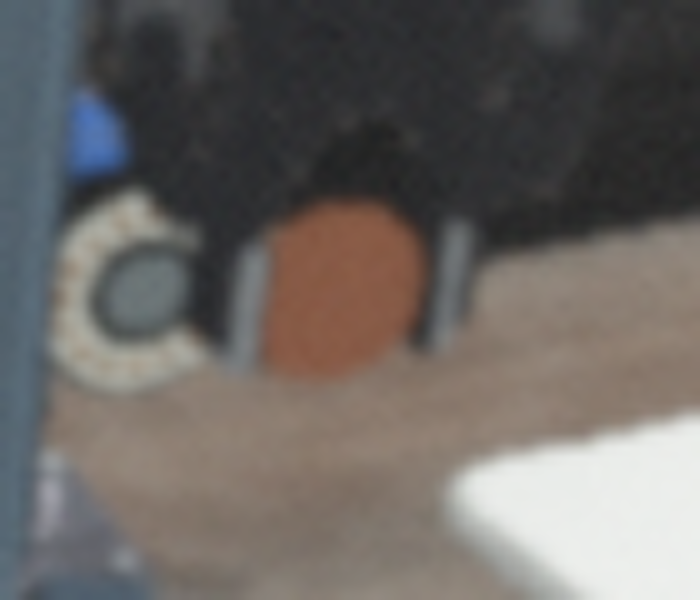

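Run:
```python
from h import *
s=cam("scene");u0,v0=370,130
im=cv2.resize(s["color"][v0:v0+60,u0:u0+70],None,fx=10,fy=10,interpolation=cv2.INTER_CUBIC)
y=np.radians(-8.8);t=np.linspace(0,6.28,60)
P=T((.6803,-.211,y),np.c_[0*t-.08,.034*np.cos(t),.13+.034*np.sin(t)])
q=((proj(s,P)-[u0,v0]+.5)*10-.5).round().astype(int);cv2.polylines(im,[q.reshape(-1,1,2)],True,(0,255,0),1)
print(proj(s,P).mean(0)); cv2.imwrite("pics/ring.png",im)
```

```text
[384.097397   158.54264618]
```

View pics/ring.png

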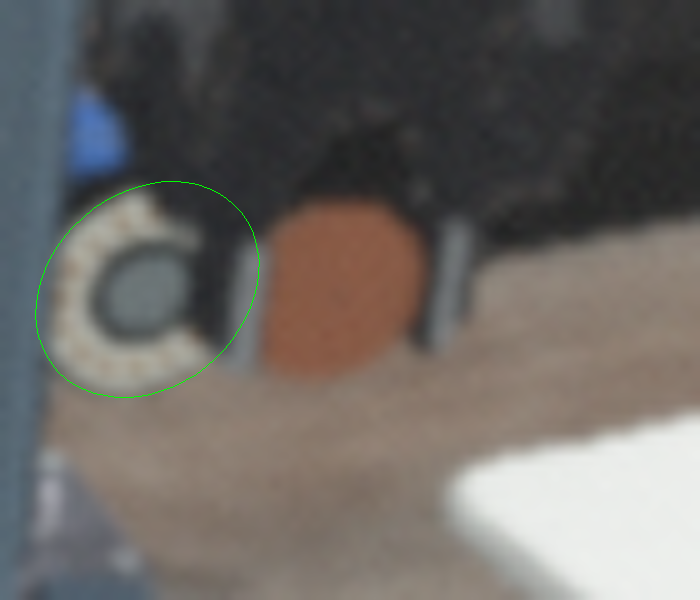

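Call:
{"op": "move_arm", "data": {"rows": "0 0 1.3 0 0 0 0; 0 0 1.3 0 0 0 0; 0 0 1.3 0 0 0 0; 0 0 1.3 0 0 0 0; 0 0 0 0 0 0 0; 0 0 0 0 0 0 0; 0 0 0 0 0 0 0"}}

```text
time_s: 14.25
eef_pos: [0.4937, -0.1825, 0.1853]
eef_rot: [0.0, 0.759, 0.651, 0.0]
wrist_force: [-0.4, -0.1, -1.0]
opening: 0.551
```

Call:
{"op": "move_arm", "data": {"rows": "0 0.1 0.2 0 0 0 0; 0 0 0 0 0 0 0; 0 0 0 0 0 0 0; 0 0 0 0 0 0 0; 0 0 0 0 0 0 0"}}

```text
time_s: 14.75
eef_pos: [0.4943, -0.1824, 0.183]
eef_rot: [0.0, 0.759, 0.651, 0.0]
wrist_force: [-0.2, -0.1, -1.0]
opening: 0.552
```

Run:
```python
from h import *
o=ctrl.get_obs();p=o["eef_pos"];R=tq(o["eef_rot"]);m=R.as_matrix();print(p,o["dq"].round(3),o["opening"],"tool y ang",np.degrees(np.arctan2(m[1,1],m[0,1])),m.round(3)[2])
s=cam("scene");u0,v0=370,130
im=cv2.resize(s["color"][v0:v0+60,u0:u0+70],None,fx=10,fy=10,interpolation=cv2.INTER_CUBIC)
y=np.radians(-8.8);t=np.linspace(0,6.28,60)
for e in(-.193,-.187):
  q=((proj(s,T((.6803,-.211,y),np.c_[0*t+e,.025*np.cos(t),.13+.025*np.sin(t)]))-[u0,v0]+.5)*10-.5).round().astype(int);cv2.polylines(im,[q.reshape(-1,1,2)],True,(0,255,0),1)
cv2.imwrite("pics/hold2.png",im)
c=ctrl.camera("top")["color"];cv2.imwrite("pics/top6.png",cv2.resize(c[160:250,240:350],None,fx=7,fy=7,interpolation=cv2.INTER_CUBIC))
```

```text
[ 0.49434531 -0.18238776  0.18300563] [ 0.     0.     0.002  0.001 -0.    -0.002] 0.5515947045334549 tool y ang -8.825110771586829 [-0.  0. -1.]
```

View pics/hold2.png

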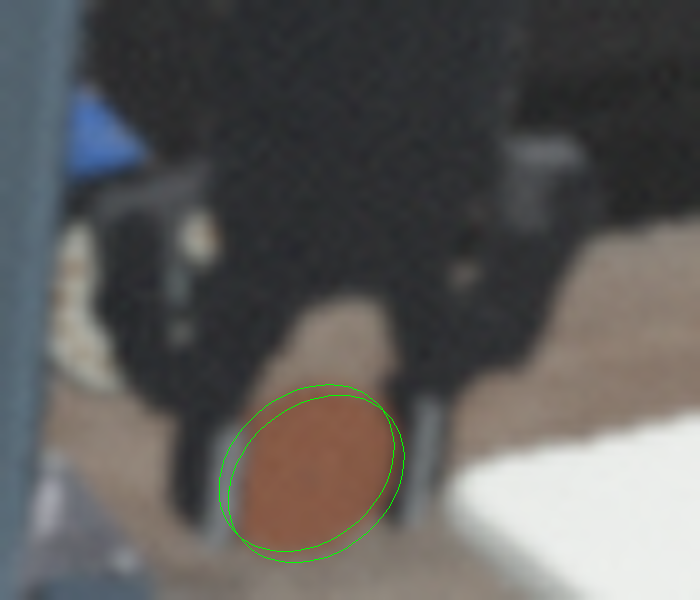

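View pics/top6.png

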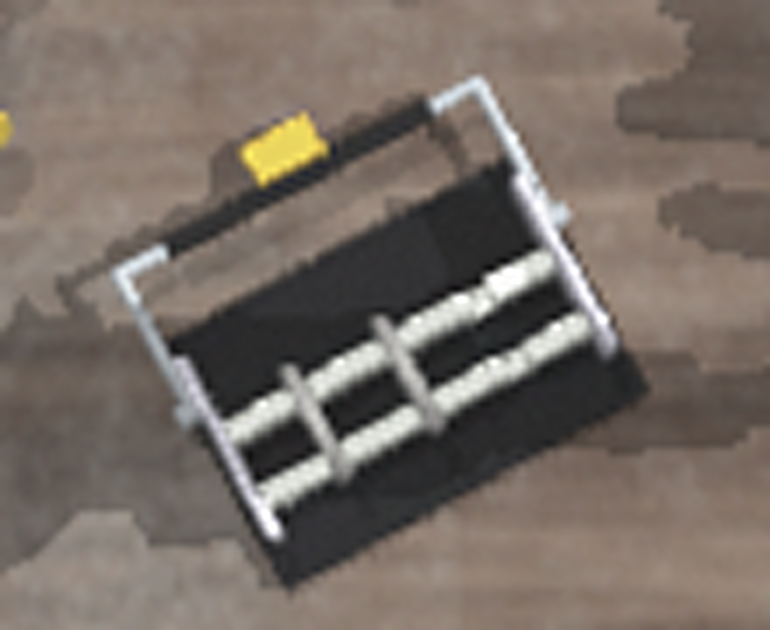

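```bash
python3 -c "
from bench import ctrl
print(ctrl.hand_in())"
```

```text
the job is handed in; nothing more can be done
None
```

I swung the retaining bar to its open stop and lifted out the copper disc by its rim. It was held still in front of the inspection camera when I handed in at about 15 s. The hand-in itself reports no verdict.

**Last checks**
- **Position:** the grasp point is about 2 mm from my estimate of the view point. The disc axis is within about 0.1° of the lens axis, judged by the tool.
- **Camera estimate:** my view point comes from where I measured the camera. The ring light projected from that estimate matched the scene picture to under half a pixel.
- **Disc in the picture:** the scene picture shows the disc filling the expected outline. It sits within about a pixel of it, a few mm. Its depth along the lens axis was not measured separately; it follows from the tool pose.
- **Rack:** the last top picture shows the bar open and both steel discs in their slots.
- **Holding:** the gripper opening stayed at 0.55, joint speeds were about 0, and wrist forces stayed small throughout.

**Disagreements**
- Position estimates differed by 2–3 mm between the top and scene cameras for the rack and disc, and between the base and ring light for the camera. That is within the tolerances.
- The reported opening works out to about 47 mm, against the 50 mm disc. I put this down to the opening scale, since the picture shows the disc centred between the pads.

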